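# Load the autosampler with its three standards

### The arm

A 7-joint arm with a two-finger parallel gripper is mounted at the origin on the work surface; the furniture and walls round the work are solid. World frame = base frame: x ahead of the robot, y to its left, z up, the work surface at z = 0. Lengths are in mm, angles in rad, forces in N, time in s.
With the tool pointing down it reaches from about 400 to 875 mm from the base axis. Payload 19.3 kg.
Tool frame: the origin (TCP) lies at the very end of the fingers, on their centre line; the grasp point (between the pads) lies 19 mm behind it (grip_point_offset is the z of the grasp point in the tool frame, in mm); z points along the fingers, y is the line along which they close (so a half turn about z gives the same grasp; the last joint's range is limited). The gripper opens to 85 mm and grips with 20 to 120 N. Pads are 22 mm wide; open, the fingers measure 114 mm over their backs; the gripper's body (76 mm by 85 mm) begins 54 mm behind the grasp point. The pads swing forward as they close: fully open they stand 13 mm farther back than shut.
Start: joints at [1.063, 0.521, -0.036, 1.599, 0.021, 1.021, -0.113], TCP at [264.94, -566.058, 231.291] pointing down, gripper open.
Joint ranges: [-2.91, 2.91], [-0.3, 2.13], [-1.5, 1.42], [0.17, 2.43], [-1.26, 4.41], [0.16, 1.93], [-2.52, 2.52]. Speed limits (rad/s): [1.89, 1.89, 2.39, 2.39, 3.01, 3.01, 3.01].

### API

Orientations are given as a 3x3 rotation matrix whose columns are the frame's x, y, z axes.
In Python, from workcell import movep, movel, goto_joints, open_gripper, clamp, wait, inverse_kinematics, read_state, camera, PlanningError, finish_job, grip_point_offset gives the robot as it stands. Calls block until the motion is done:
- movep(position, orientation): joint-space move of the TCP to a pose.
- movel(position, frame=None, max_speed=150, guard=None): straight line of the TCP; frame=None keeps the orientation; max_speed is the mean speed in mm/s. With guard (N) it stops when the force on the tool has changed by that much, and returns True; else False.
- goto_joints(angles): joint-space move.
- open_gripper() and clamp(): open the fingers fully, or close them until they stop; the grip force is fixed at half the most.
- wait(seconds).
- inverse_kinematics(position, orientation): joint angles nearest the present ones, or None.
- read_state(): the state.
- camera(name): name is "side" or "top"; returns a dict with "image" (400x640x3 uint8, blue, green, red), "range_z" (400x640 float32, mm along the optical axis (not along the pixel's ray), 0 where there is no reading), "fx", "fy", "cx", "cy" (pixels), "dist_coeffs" ([k1, k2, p1, p2, k3] as OpenCV has them; the pictures are not rectified), "cam_to_world" (4x4, takes a point from camera to world coordinates). Camera axes: x right, y up, looking along -z (the intrinsics and any distortion apply to the point x, -y, -z); pixel columns grow to the right and rows downward; lengths in mm; the calibration is good to about 2 mm. A picture is of the moment at which its call begins.
A pose or a line that the arm cannot do raises PlanningError and nothing moves.
- finish_job(): hands the job in; it is judged then, once.
The state is a dict: "time": time; "qpos": joint angles; "qvel": joint speeds; "joint_efforts": joint torques, N m; "eef_pos": TCP position; "tool_rot": TCP orientation; "ft_force": force on the tool from outside, world axes, zero at the start; "torque": the same for the moment, N m; "finger_gap": finger opening in mm; "gripper_force": force on a finger pad.
Only numpy, scipy, OpenCV 4.12 (cv2) and the standard library are available. Lean on these libraries where they do the work, as an engineer would, in place of code of your own. Each camera call takes 0.05 s, during which the arm holds its last target. There are 200 camera calls.

### The job

Get the autosampler ready for a run: turn its carousel by the black handle in the middle until the white rinse jar stands under the sampling needle, and set each of the three amber standard jars upright into the carousel insert of its own cap colour. Set the jars down, do not drop them, and leave the tip box and the bench timer where they are.

Things in the scene. Friction and masses are not known exactly. Their poses are not given: they have to be found in the camera images.
- jar_red: Standard jar with RED ribbed cap (white septum dot) and red band on its label: upright amber glass cylinder, 44 mm diameter over its whole height, 65 mm tall, 90 g, loose, standing on the worktop. Origin: centre of its underside; z up along its axis.
- jar_yellow: The same jar with YELLOW cap and band. Origin: centre of its underside.
- jar_blue: The same jar with BLUE cap and band. Origin: centre of its underside.
- insert_red: RED round insert of the carousel, an open cup: 69 mm outer, 60 mm inner diameter (8 mm play round a jar), 18 mm tall, floor 4 mm thick. Loose between low lugs, 95 mm from the carousel axis, underside 46 mm above the worktop; turns with the carousel. A jar in it has its underside 4 mm above this origin, 50 mm above the worktop. Origin: centre of its underside.
- insert_yellow: The same insert in YELLOW. Origin: centre of its underside.
- insert_blue: The same insert in BLUE. Origin: centre of its underside.
- rinse_jar: WHITE rinse jar in a white socket, fixed to the carousel 95 mm from its axis (60 mm wide at the foot, 49 mm above; top about 113 mm above the worktop). Origin: centre of its underside, 46 mm above the worktop. The other three stations follow at 90, 180 and 270 degrees from it.
- handle (a point): Middle of the black handle's grip bar, on the carousel's vertical axis, 150 mm above the worktop. Bar 58 mm long, 14 mm thick, 20 mm high (140 to 160 mm) on a slender post; its length lies along this x axis, which points to the rinse jar. The grey carousel (268 mm diameter, upper face 46 mm above the worktop) turns either way with slight friction (0.12 N m) and stays where left; no detents.
- needle_tip (a point): Tip of the sampling needle, fixed, 126 mm above the worktop, 95 mm from the carousel axis. It hangs from a grey arm 24 mm wide (157 to 175 mm above the worktop, a thin tube up to 192 mm) reaching in from a white tower outside the carousel and ending 86 mm from the axis: a station under it cannot be loaded from above. x axis: from the carousel axis to the tower.
- tip_box: Bystander: box of pipette tips with a clear turquoise lid and a blue band, 96 x 126 x 104 mm, loose. Origin: centre of its underside.
- bench_timer: Bystander: small white bench timer with display and red and green keys, 62 x 78 x 34 mm, loose. Origin: centre of its underside.

How it is judged:
By the outcome, as a careful person would: the job done as asked, in the order asked, and still so for the second after the job is handed in, with the robot touching nothing.
It also fails if it takes over 115 s, if anything falls off the work surface, if the arm or the gripper's body presses on something with over 40 N, if the wrist force passes 120 N, or if a joint passes its speed limit or range.

## Working session

There is one attempt and no reset: what is moved stays moved. The work goes in short steps, each a Python script; the robot and the scene stay as the last script left them, time stands still between calls to the robot, and variables do not carry over. Pictures are saved under pics/ and viewed, at most 14 in all, crops included, and the job is handed in when it is done.

```bash
mkdir -p pics; ls; cat > h.py <<'E'
import numpy as np, cv2
from workcell import *
def world(c):
    """HxWx3 world points (nan where no range)"""
    h,w=c["range_z"].shape
    K=np.array([[c["fx"],0,c["cx"]],[0,c["fy"],c["cy"]],[0,0,1.]])
    u,v=np.meshgrid(np.arange(w),np.arange(h))
    p=cv2.undistortPoints(np.stack([u,v],-1).reshape(-1,1,2).astype(np.float64),K,np.array(c["dist_coeffs"],float)).reshape(h,w,2)
    z=c["range_z"].astype(float).copy(); z[z<=0]=np.nan
    P=np.stack([p[...,0]*z,-p[...,1]*z,-z,np.ones_like(z)],-1)
    return (P@np.array(c["cam_to_world"]).T)[...,:3]
def R(a):
    """tool down, closing axis y at world angle a"""
    y=np.array([np.cos(a),np.sin(a),0]); z=np.array([0,0,-1.]); return np.stack([np.cross(y,z),y,z],1)
E
python3 - <<'E'
from h import *
for n in("top","side"):
    c=camera(n); cv2.imwrite(f"pics/{n}0.png",c["image"]); np.savez(f"{n}0.npz",W=world(c),im=c["image"])
    print(n,np.round(c["cam_to_world"],2).tolist(),c["fx"],c["dist_coeffs"])
print(read_state(),grip_point_offset)
E
```

```text
pics
top [[0.0, 1.0, -0.07, 391.87], [-1.0, 0.0, 0.0, 0.16], [0.0, 0.07, 1.0, 1405.69], [0.0, 0.0, 0.0, 1.0]] 430.66654528728645 [-0.09106616  0.          0.          0.          0.        ]
side [[-0.92, 0.18, -0.34, 57.44], [-0.38, -0.42, 0.82, 1009.07], [0.0, 0.89, 0.46, 673.05], [0.0, 0.0, 0.0, 1.0]] 468.96526240906354 [0.03683841 0.         0.         0.         0.        ]
{'time': 0.1, 'qpos': array([ 1.06280377,  0.52195775, -0.03629522,  1.59993308,  0.02120345,
        1.02109588, -0.11280471]), 'qvel': array([-0.00025831, -0.002222  ,  0.00034667, -0.00228007, -0.00038729,
       -0.0015703 ,  0.00139149]), 'joint_efforts': array([ 7.59201532e-03, -9.28485632e+01,  1.98633313e+00, -3.70527005e+01,
        1.82976091e-02,  5.39248955e-03,  7.16121349e-05]), 'eef_pos': array([ 264.79122513, -565.81340426,  230.787985  ]), 'tool_rot': array([[ 9.05707536e-01,  4.23902823e-01, -5.06654854e-04],
       [ 4.23903116e-01, -9.05707120e-01,  8.72736445e-04],
       [-8.89254662e-05, -1.00521655e-03, -9.99999491e-01]]), 'ft_force': array([-0.36849603, -0.10307284,  0.33184837]), 'torque': array([ 0.00334042, -0.02553943,  0.01733922]), 'gripper_force': 0.0, 'finger_gap': 85.34738698320045} -18.700000000000003
```

View pics/top0.png

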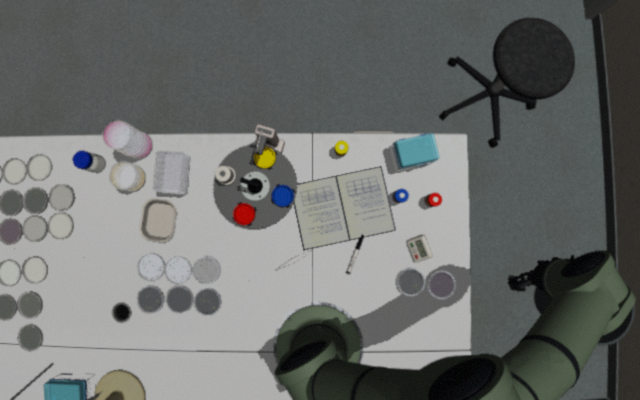

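View pics/side0.png

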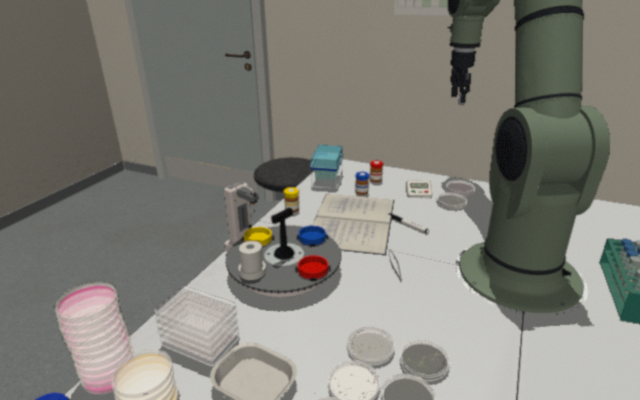

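The top view shows the carousel at about (255,186), with the rinse jar at (224,176), the yellow insert under the needle at (265,158), blue at (283,196) and red at (244,214). The tower is at (265,135). The jars are yellow (342,148), blue (400,196) and red (434,199). The tip box is at (416,150) and the timer at (419,248). The side view agrees: the handle bar is at (283,216) and the needle arm at (248,195).

```bash
cat > m.py <<'E'
from h import *
def measure(W,im):
    hsv=cv2.cvtColor(im,cv2.COLOR_BGR2HSV).astype(int); H,S,V=hsv[...,0],hsv[...,1],hsv[...,2]
    col={"red":((H<8)|(H>172))&(S>150)&(V>90),"yellow":(abs(H-27)<8)&(S>150)&(V>90),"blue":(abs(H-112)<12)&(S>150)&(V>60)}
    out={}
    for k,m in col.items():
        n,l,st,ce=cv2.connectedComponentsWithStats(m.astype(np.uint8))
        for i in range(1,n):
            if st[i,4]<25: continue
            p=W[l==i]; p=p[~np.isnan(p[:,0])]
            if len(p)<10: continue
            zt=np.percentile(p[:,2],90); q=p[p[:,2]>zt-6]
            (cx,cy),r=cv2.minEnclosingCircle(q[:,:2].astype(np.float32))
            print(k,np.round(ce[i]),st[i,4],"med",np.round(np.median(q,0),1),"circ",round(cx,1),round(cy,1),round(r,1),"ztop",round(zt,1),"n",len(q))
def blob(W,xy,r,z0,z1,name):
    d=np.hypot(W[...,0]-xy[0],W[...,1]-xy[1]); m=(d<r)&(W[...,2]>z0)&(W[...,2]<z1); p=W[m]
    if len(p)<4: print(name,"few",len(p)); return
    c,(w,h),a=cv2.minAreaRect(p[:,:2].astype(np.float32))
    print(name,"n",len(p),"mean",np.round(p.mean(0),1),"rect",np.round(c,1),round(w),round(h),round(a))
    return p
E
python3 - <<'E'
from m import *
for n in("top","side"):
    d=np.load(n+"0.npz"); W=d["W"]; print(n); measure(W,d["im"])
    if n=="top":
        for uv in((255,186),(224,176),(265,135),(265,150),(240,200),(416,150),(419,248)): print(uv,np.round(W[uv[1],uv[0]],1))
    else:
        for uv in((283,216),(250,247),(240,195),(255,197)): print(uv,np.round(W[uv[1],uv[0]],1))
d=np.load("top0.npz"); W=d["W"]; im=d["im"]
m=(W[...,2]>38)&(W[...,2]<54); n,l,s,c=cv2.connectedComponentsWithStats(m.astype(np.uint8)); k=l[195,238]
print(s[k],cv2.minEnclosingCircle(W[l==k][:,:2].astype(np.float32)))
cr=cv2.resize(im[110:240,200:330],(780,780)[:2] if 0 else (590,590),interpolation=cv2.INTER_CUBIC); cv2.imwrite("pics/crop0.png",cr)
E
```

```text
top
red [434. 199.] 106 med [ 474.1 -363.2   64.1] circ 474.0 -365.0 19.6 ztop 66.9 n 74
red [244. 214.] 386 med [427.3 232.2  62.2] circ 428.1 234.0 34.4 ztop 62.9 n 96
yellow [341. 147.] 113 med [638.1 -74.7  64.2] circ 637.9 -72.5 20.8 ztop 66.7 n 95
yellow [266. 159.] 305 med [588.5 152.3  62.9] circ 606.5 170.0 33.9 ztop 62.7 n 59
blue [ 82. 159.] 225 med [596.1 739.7 109.9] circ 596.9 741.9 28.7 ztop 112.4 n 200
blue [282. 195.] 377 med [485.3 113.4  61.8] circ 485.5 112.8 34.0 ztop 62.9 n 94
blue [401. 196.] 95 med [ 483.8 -256.1   63.4] circ 485.6 -260.3 20.1 ztop 66.3 n 71
(255, 186) [506.6 184.9 155.2]
(224, 176) [541.8 287.6 105.3]
(265, 135) [653.1 154.5 176.4]
(265, 150) [631.7 170.   48.4]
(240, 200) [471.8 247.4  50.8]
(416, 150) [ 622.7 -300.4  102.7]
(419, 248) [ 318.9 -323.8   21.5]
side
red [376. 165.] 67 med [ 467.  -356.5   61.5] circ 473.0 -364.3 22.0 ztop 63.3 n 43
red [313. 267.] 579 med [425.9 240.8  60.8] circ 426.4 233.1 35.7 ztop 62.3 n 212
yellow [290. 192.] 127 med [633.1 -63.4  61.9] circ 637.2 -71.8 22.3 ztop 63.4 n 73
yellow [258. 235.] 378 med [602.6 165.4  60.4] circ 606.1 169.2 36.2 ztop 61.9 n 141
blue [323. 169.] 27 med [ 609.1 -246.8   63.8] circ 610.8 -245.2 38.9 ztop 65.9 n 27
blue [362. 177.] 55 med [ 478.1 -248.8   62. ] circ 483.0 -255.6 20.8 ztop 63.4 n 40
blue [312. 235.] 406 med [484.3 125.7  59.9] circ 484.3 112.9 35.7 ztop 61.2 n 146
blue [ 53. 397.] 151 med [603.3 724.3 109.7] circ 600.9 727.6 21.6 ztop 111.1 n 150
(283, 216) [512.1 203.9 150. ]
(250, 247) [544.2 296.5 115.3]
(240, 195) [641.6 175.3 163.8]
(255, 197) [601.7 173.1 165.4]
[ 214  144   84   85 3802] ((518.2459106445312, 202.53988647460938), 135.8030548095703)
```

View pics/crop0.png

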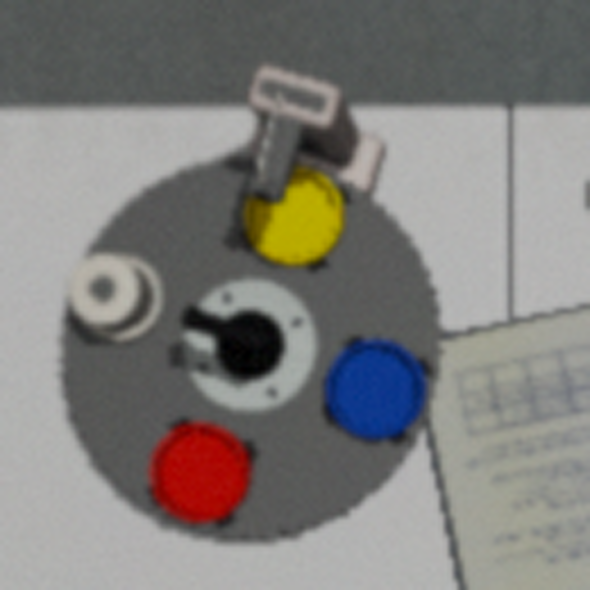

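The crop shows the arm from the tower ending above the yellow insert, and the handle bar pointing left towards the rinse jar. Next I'll fit the angle of the arm and of the bar.

```bash
python3 - <<'E'
from m import *
C=np.array([517.2,201.6])
for n in("top","side"):
    W=np.load(n+"0.npz")["W"]; print(n)
    for nm,z0,z1,r0,r1 in(("armtop",158,190,80,115),("arm2",158,190,80,150),("bar",143,166,0,40),):
        d=np.hypot(*np.moveaxis(W[...,:2]-C,-1,0)); m=(d<r1)&(d>r0)&(W[...,2]>z0)&(W[...,2]<z1); p=W[m]
        if len(p)<4: print(nm,len(p));continue
        q=p[:,:2]-C; u,s,v=np.linalg.svd(q-q.mean(0)); c,wh,a=cv2.minAreaRect(p[:,:2].astype(np.float32))
        print(nm,len(p),p.mean(0).round(1),"ang mean",np.degrees(np.arctan2(*q.mean(0)[::-1])).round(1),"pca",np.degrees(np.arctan2(v[0,1],v[0,0])).round(1),"rect",np.round(c,1),np.round(wh),round(a), "rmin",np.hypot(*q.T).min().round(1))
        if nm=="armtop":
            th=np.degrees(np.arctan2(q[:,1],q[:,0])); r=np.hypot(*q.T)
            for b in range(80,115,7):
                s=(r>=b)&(r<b+7); 
                if s.sum(): print(b,s.sum(),th[s].min().round(1),th[s].max().round(1))
    # tower & rinse
    blob(W,(655,150),45,100,240,"tower"); blob(W,(549,291),40,100,125,"rinse")
for a0 in (160,-20):
  for a in range(a0,a0-91,-30):
    q=inverse_kinematics([517,201.6,131],R(np.radians(a))); print(a,None if q is None else np.round(q,2))
E
```

```text
top
armtop 88 [612.7 172.6 173. ] ang mean -16.9 pca 155.8 rect [614.  173.3] [23. 28.] 71 rmin 86.6
80 3 -19.8 -16.4
87 22 -23.2 -9.6
94 21 -22.8 -9.2
101 23 -22.8 -9.8
108 19 -22.1 -10.7
arm2 225 [633.8 166.  173.7] ang mean -17.0 pca 163.0 rect [631.1 170.1] [56. 63.] 69 rmin 86.6
bar 102 [517.4 201.6 157.3] ang mean -1.6 pca -109.3 rect [518. 203.] [59. 14.] 71 rmin 1.3
tower n 378 mean [654.  157.1 168.9] rect [649.4 163.8] 59 68 68
rinse n 197 mean [549.  290.4 111.1] rect [548.9 291.8] 46 45 4
side
armtop 149 [610.4 177.1 169.5] ang mean -14.7 pca -170.7 rect [612.1 172.8] [27. 29.] 73 rmin 84.9
80 24 -22.8 -10.7
87 46 -25.7 -9.0
94 29 -21.9 -8.6
101 25 -23.4 -10.3
108 25 -21.6 -9.7
arm2 338 [632.1 172.8 170.2] ang mean -14.1 pca 171.0 rect [629.1 169.2] [56. 63.] 71 rmin 84.9
bar 186 [513.7 206.2 153. ] ang mean 127.5 pca 68.9 rect [515.3 202.9] [59. 17.] 70 rmin 1.1
tower n 770 mean [656.6 170.6 145.4] rect [648.6 165. ] 60 64 68
rinse n 309 mean [545.9 296.7 109.7] rect [548.4 292.6] 49 48 66
160 [ 0.33  0.91 -1.28  1.84  0.95  1.18  1.51]
130 [ 0.24  0.78 -1.07  1.84  0.8   1.03  1.1 ]
100 [ 0.1   0.67 -0.83  1.85  0.62  0.91  0.72]
70 [ 0.08  0.66 -0.8   1.85  0.6   0.89  0.22]
-20 [ 0.01  0.63 -0.69  1.85  0.52  0.85 -1.29]
-50 [-0.06  0.6  -0.58  1.85  0.44  0.82 -1.74]
-80 [-0.18  0.57 -0.42  1.86  0.31  0.78 -2.16]
-110 [-0.4   0.54 -0.1   1.87  0.08  0.73 -2.47]
```

```bash
python3 - <<'E'
from h import *
C=[517.2,201.8]; a0=160.2
movep([*C,270],R(np.radians(a0))); print(read_state()["time"],read_state()["qpos"].round(2))
print(movel([*C,131.3],max_speed=120,guard=15), read_state()["eef_pos"])
clamp(); s=read_state(); print(s["finger_gap"],s["gripper_force"],s["ft_force"],s["torque"])
for d in np.linspace(0,86.5,7)[1:]:
    movel([*C,131.3],frame=R(np.radians(a0-d)),max_speed=150)
s=read_state(); print(s["time"],s["ft_force"],s["torque"],s["eef_pos"],s["qpos"].round(2),s["finger_gap"])
open_gripper(); movel([*C,300]); print(read_state()["time"])
# clear the view
movep([470,-150,300],R(np.radians(90)))
c=camera("side"); cv2.imwrite("pics/side1.png",c["image"]); np.savez("side1.npz",W=world(c),im=c["image"])
c=camera("top"); cv2.imwrite("pics/top1.png",c["image"]); np.savez("top1.npz",W=world(c),im=c["image"])
print(read_state()["time"])
from m import *
for n in("top","side"):
    d=np.load(n+"1.npz");print(n); measure(d["W"],d["im"])
    blob(d["W"],(608,175),60,100,122,"rinse"); blob(d["W"],(517,201.6),40,143,166,"bar")
E
```

```text
2.95 [ 0.35  0.66 -1.27  1.7   0.66  1.28  1.73]
False [517.48831391 202.00231924 131.96146264]
13.343895867150637 59.35663104057312 [ 5.39926023 -3.02986306  3.13966663] [-0.46127179 -0.92887311  0.05611168]
7.3083 [ 8.4806385  -5.72036344  2.07258676] [-1.02578617 -1.53196932 -0.12042788] [518.41934292 200.9236848  131.57846837] [ 0.08  0.66 -0.8   1.84  0.6   0.9   0.28] 13.587478451128021
9.275
10.7083
top
red [226. 177.] 373 med [540.5 291.7  61.8] circ 545.0 293.7 34.9 ztop 62.5 n 90
yellow [341. 147.] 114 med [637.7 -71.7  63.6] circ 638.6 -72.6 20.8 ztop 66.8 n 93
yellow [283. 194.] 394 med [493.  113.4  61.7] circ 491.2 111.2 34.4 ztop 62.1 n 100
blue [ 82. 159.] 231 med [596.  741.1 110. ] circ 595.9 739.7 27.6 ztop 112.6 n 188
blue [245. 214.] 375 med [427.1 225.6  62.6] circ 427.1 229.1 34.5 ztop 63.1 n 84
rinse n 152 mean [606.4 170.5 111. ] rect [622.9 170.4] 49 78 67
bar n 104 mean [517.7 201.4 157.1] rect [518.1 201.8] 15 57 73
side
red [376. 165.] 67 med [ 467.5 -357.2   61.4] circ 473.2 -367.6 22.5 ztop 63.3 n 46
red [253. 269.] 605 med [540.7 297.9  60.8] circ 541.7 292.4 35.9 ztop 62.0 n 229
yellow [290. 193.] 126 med [633.3 -65.4  62.2] circ 636.2 -72.5 21.8 ztop 63.4 n 69
yellow [310. 234.] 439 med [489.5 120.7  60.3] circ 487.8 110.4 36.2 ztop 61.6 n 157
blue [323. 169.] 29 med [ 609.1 -244.3   64.8] circ 612.6 -248.2 39.2 ztop 68.1 n 24
blue [362. 177.] 55 med [ 478.2 -248.7   61.5] circ 482.2 -256.3 21.5 ztop 63.3 n 40
blue [314. 266.] 564 med [424.8 238.1  60.6] circ 424.9 229.5 34.6 ztop 61.8 n 203
blue [ 53. 397.] 151 med [603.  723.7 109.9] circ 600.8 726.9 21.6 ztop 111.4 n 151
rinse n 397 mean [623.5 174.2 109.9] rect [621.5 173.9] 56 78 69
bar n 183 mean [512.7 205.8 153. ] rect [516.1 202.9] 15 59 71
```

```bash
python3 - <<'E'
import cv2
a=cv2.imread("pics/side1.png")[170:300,190:350]; cv2.imwrite("pics/crop1.png",cv2.resize(a,(738,600),interpolation=cv2.INTER_CUBIC))
E
```

```text
(no output)
```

View pics/crop1.png

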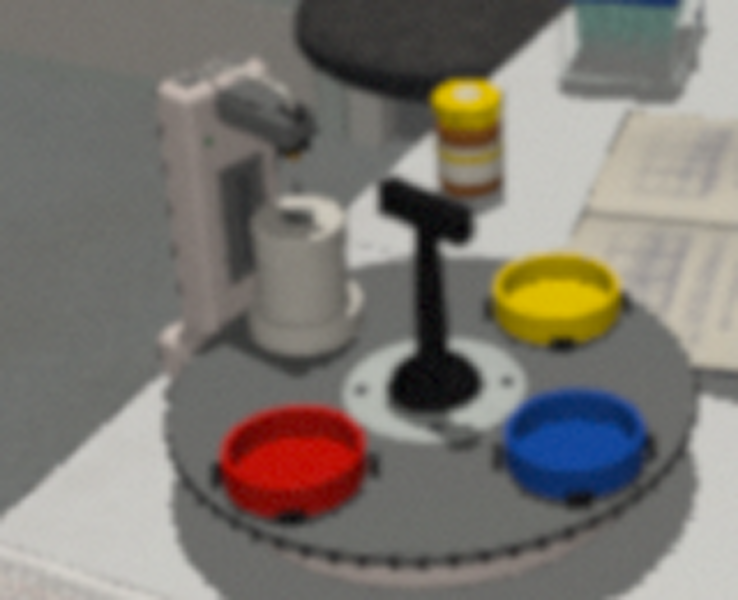

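The crop shows the needle, at (293,185), hanging over the rinse jar's opening at (298,213), so the carousel is set. Next is the red jar.

```bash
cat > p.py <<'E'
from h import *
J={"red":(473.6,-365),"yellow":(637.3,-72.4),"blue":(484,-258)}
I={"red":(544,292.8),"yellow":(490,110.8),"blue":(426,229)}
T=24.0; Z=270
def ik(p,a): return inverse_kinematics(p,R(np.radians(a)))
def pick(c,a):
    movep([*J[c],Z],R(np.radians(a)))
    movel([*J[c],T+30],max_speed=200); hit=movel([*J[c],T],max_speed=60,guard=12)
    clamp(); s=read_state(); print("pick",c,hit,s["time"],s["finger_gap"],s["gripper_force"],s["eef_pos"].round(1))
    movel([*J[c],Z],max_speed=150)
def place(c,a):
    movel([*I[c],Z],frame=R(np.radians(a)),max_speed=230)
    print("gap",read_state()["finger_gap"],read_state()["qpos"].round(2))
    movel([*I[c],T+58],max_speed=150)
    hit=movel([*I[c],T+47],max_speed=15,guard=4); s=read_state()
    print("place",c,hit,s["eef_pos"].round(1),s["ft_force"].round(1),s["finger_gap"])
    wait(.2); open_gripper(); wait(.2); movel([*I[c],Z],max_speed=150); print("t",read_state()["time"])
E
python3 - <<'E'
from p import *
print(read_state()["qpos"].round(2))
for c,ia in(("red",(164,-16)),("yellow",(164,-16)),("blue",(73,-107))):
    for a in(0,180,90,-90): q=ik([*J[c],T],a); print(c,"J",a,None if q is None else q.round(2))
    for a in ia: q=ik([*I[c],T+50],a); print(c,"I",a,None if q is None else q.round(2))
E
```

```text
[ 0.97  0.37 -1.01  1.81  0.35  1.14  1.42]
red J 0 [ 0.83  0.79 -0.4   1.79  0.47  0.66  0.16]
red J 180 [-0.04  1.08  1.    1.83 -1.16  0.95 -1.63]
red J 90 [ 1.02  0.86 -0.69  1.78  0.75  0.79  1.51]
red J -90 [ 0.17  0.87  0.59  1.82 -0.73  0.68 -0.38]
red I 164 [ 0.01  0.9  -0.95  1.7   0.85  1.01  1.61]
red I -16 [-0.29  0.74 -0.44  1.72  0.42  0.78 -1.22]
yellow J 0 [ 0.3   0.84 -0.42  1.66  0.47  0.74 -0.36]
yellow J 180 [ 0.64  1.05 -1.03  1.64  1.02  1.07  2.42]
yellow J 90 [ 0.5   0.93 -0.76  1.65  0.79  0.89  0.99]
yellow J -90 [-0.55  1.12  1.    1.71 -1.13  1.   -0.67]
yellow I 164 [ 0.34  0.76 -0.95  2.01  0.85  0.84  1.75]
yellow I -16 [-0.01  0.6  -0.44  2.02  0.44  0.61 -1.03]
blue J 0 [ 0.67  0.74 -0.4   1.92  0.5   0.58 -0.06]
blue J 180 [-0.25  1.04  1.    1.97 -1.2   0.9  -1.71]
blue J 90 [ 0.87  0.81 -0.69  1.91  0.78  0.71  1.28]
blue J -90 [-0.14  0.91  0.79  1.96 -1.01  0.73 -0.29]
blue I 73 [-0.06  0.66 -0.75  2.06  0.71  0.7   0.  ]
blue I -107 [-1.37  1.04  1.22  2.12 -1.24  1.02 -1.3 ]
```

```bash
python3 - <<'E'
from p import *
pick("red",0); place("red",-16)
E
```

```text
pick red False 14.1167 42.4311459591047 60.36937594413757 [ 473.7 -365.1   24.5]
gap 42.66512468684748 [-0.16  0.54 -0.64  1.55  0.34  1.17 -1.15]
place red True [544.2 292.8  74.5] [-1.4 -0.6  8.8] 42.69036373237905
t 23.2333
```

Contact came at exactly the expected height. Next is the yellow jar, followed by a look.

```bash
python3 - <<'E'
from p import *
pick("yellow",0)
c=camera("side"); a=c["image"]; cv2.imwrite("pics/side2.png",a); np.savez("side2.npz",W=world(c),im=a)
from m import *
measure(world(c),a)
E
```

```text
pick yellow False 26.9917 42.997475472845245 60.58216631412506 [637.6 -72.4  24.5]
red [253. 249.] 225 med [539.1 295.6 113. ] circ 542.1 290.6 23.0 ztop 114.5 n 163
red [252. 273.] 319 med [530.6 310.1  61.5] circ 543.5 295.8 35.4 ztop 62.9 n 155
yellow [287. 111.] 107 med [633.2 -61.8 306.6] circ 636.9 -71.8 24.0 ztop 307.5 n 66
yellow [310. 235.] 424 med [486.8 125.1  59.5] circ 489.0 112.7 35.9 ztop 60.9 n 156
blue [323. 169.] 29 med [ 611.6 -246.9   64. ] circ 611.2 -245.1 38.7 ztop 66.4 n 29
blue [362. 177.] 54 med [ 477.8 -249.7   61.2] circ 483.3 -255.3 20.2 ztop 63.3 n 43
blue [314. 266.] 566 med [423.8 235.9  60.9] circ 423.7 228.5 35.9 ztop 62.1 n 206
blue [ 53. 397.] 151 med [602.9 724.2 109.9] circ 601.6 727.2 21.1 ztop 111.1 n 151
```

View pics/side2.png

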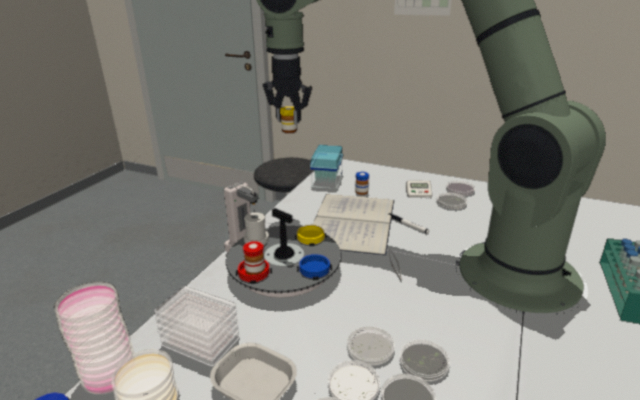

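The red jar stands upright in the red insert (254,260) and the yellow jar is in the gripper (288,118). The carousel hasn't moved.

```bash
python3 - <<'E'
from p import *
place("yellow",-16); pick("blue",0); place("blue",73)
movep([470,-150,300],R(np.radians(45)))
from m import *
for n in("top","side"):
    c=camera(n); a=c["image"]; cv2.imwrite(f"pics/{n}3.png",a); print(n); W=world(c); measure(W,a)
    blob(W,(517.2,201.8),40,143,166,"bar")
a=cv2.imread("pics/side3.png")[140:300,190:450]; cv2.imwrite("pics/crop3.png",cv2.resize(a,(780,480),interpolation=cv2.INTER_CUBIC))
print(read_state()["time"])
E
```

```text
gap 42.95750680966304 [ 0.21  0.35 -0.69  1.84  0.25  1.04 -0.87]
place yellow True [490.3 110.7  74.4] [-0.1 -1.1  9. ] 42.906634456612004
t 34.3083
pick blue False 38.0417 43.08029293167048 60.064117312431335 [ 484.2 -258.1   24.5]
gap 42.95454434558997 [ 0.2   0.41 -1.06  1.88  0.4   1.09  0.26]
place blue True [426.2 229.4  74.5] [0.4 1.  7.8] 42.990845851498804
t 46.4167
top
red [226. 176.] 302 med [544.  288.7 113.7] circ 543.7 289.2 21.7 ztop 115.2 n 121
yellow [283. 194.] 358 med [489.2 109.3 113.4] circ 489.2 109.9 21.8 ztop 115.0 n 130
blue [ 82. 159.] 232 med [596.9 740.1 109.9] circ 596.1 742.6 28.8 ztop 112.7 n 179
blue [245. 214.] 304 med [431.8 229.3 114. ] circ 431.3 229.6 21.7 ztop 115.3 n 120
bar n 107 mean [518.2 201.2 156.6] rect [518.4 202.4] 15 57 73
side
red [253. 249.] 227 med [538.8 295.9 113.2] circ 541.9 289.4 22.9 ztop 114.3 n 159
red [252. 273.] 320 med [532.  311.5  61.1] circ 543.5 294.5 34.5 ztop 62.7 n 163
yellow [311. 217.] 164 med [484.2 117.3 112.6] circ 488.0 112.5 22.0 ztop 114.0 n 113
yellow [301. 235.] 92 med [509.8 135.6  61.1] circ 501.8 121.9 29.6 ztop 62.1 n 45
yellow [321. 234.] 56 med [460.9 110.4  62.1] circ 466.2 107.2 23.9 ztop 63.9 n 32
blue [325. 169.] 26 med [ 604.8 -246.5   64.2] circ 605.2 -246.9 33.6 ztop 65.9 n 25
blue [312. 246.] 171 med [422.8 237.8 113. ] circ 428.9 228.3 22.7 ztop 114.2 n 138
blue [316. 269.] 270 med [411.4 249.9  61.1] circ 423.1 229.7 34.5 ztop 62.8 n 126
blue [ 53. 397.] 151 med [603.7 724.  109.8] circ 600.9 727.6 21.2 ztop 111.2 n 151
bar n 184 mean [513.3 205.4 152.8] rect [515.3 201.3] 18 58 72
47.9417
```

View pics/crop3.png

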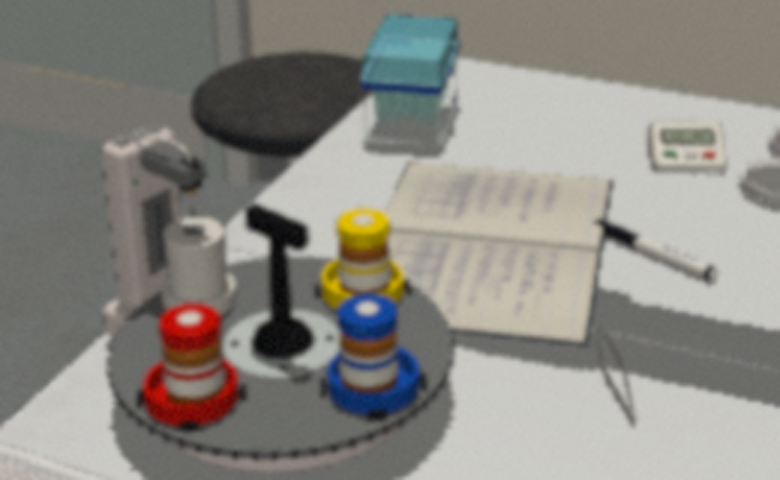

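View pics/top3.png

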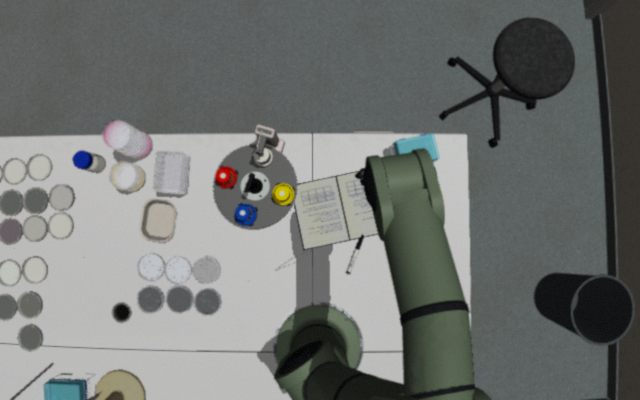

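All three jars stand upright in their own inserts, with cap tops at 115 mm as expected. In the top view they are red (227,177), yellow (283,194) and blue (245,214). The rinse jar is under the needle (262,156), and the tip box and timer haven't moved.

```bash
python3 -c "
from h import *
print(finish_job())"
```

```text
the job is handed in; nothing more can be done
None
```

The job is handed in: the rinse jar stands under the needle and each standard jar is upright in the insert of its own colour, with the tip box and timer untouched, at about 48 s on the robot's clock.

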